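Move a push-push battery pack from charger to logger

TASK

Press the latched battery pack in the charger so that it pops up, lift it out, stand it in the logger's bay, and press it home there so that its latch catches and it stays down. Press gently, never harder than 20 N, and do not pull the pack up while the charger still holds it latched. Leave the charger's tray up and the other things where they are.

Things in the scene. Friction and masses are not known exactly. Their poses are not given: they have to be found in the camera images.
- pack_center (a point): Battery pack: upright white block 28 mm (its x) by 46 mm (its y) by 66 mm tall (z up), about 160 g, both ends alike, with a thin grey band near the top. This point is its centre, half-way up. It starts latched in the charger's bay, its top 20 to 24 mm above the charger's top face; popped up, its top is 34 mm above that face. It can then be pinched across its 28 mm.
- charger_bay (a point): Charger: fixed black block 100 mm (x) by 116 mm (y), 70 mm tall, two small clear lamps on top. This point: centre of its bay's mouth, level with the top face; x, y are the bay's axes, z up. The bay is a shaft 30.8 mm (x) by 48.8 mm (y), so 1.4 mm clear all round the pack, with a 45 degree lead-in 4 mm wide and deep round the mouth. A sprung tray in it carries the pack.
- logger_bay (a point): Logger: fixed grey enclosure 120 mm (x) by 166 mm (y: 58 mm to -y and 108 mm to +y of this point), 70 mm tall; on its +y half a green display, three keys, three cable glands on the side and a stub antenna, 154 mm high, at the +x +y corner. This point: centre of its bay's mouth, level with the top face. Bay, tray, latch and axes are as the charger's. It starts empty.
- charger_latch (a joint): Depth of the charger's tray, m: 0 raised (its top 32 mm below the mouth), 0.010 to 0.014 latched. Push-push: each press that reaches the rubber stop changes its state when let go; one that ends over 1 mm short changes nothing. The stop differs from bay to bay (0.017 to 0.0265): it must be felt. Spring 3.5 N at 0, 8 to 10.5 N at the stop, then 12 N/mm. Press the pack's top with shut fingertips.
- logger_latch (a joint): Depth of the logger's tray, m; meaning, spring and latch as charger_latch, its own stop depth unknown. It starts raised (0) and reads 0.010 to 0.021 latched. With the pack in the bay, the pack's top stands 34 mm above the logger's top face when raised and 13 to 24 mm when latched.
- soil_probe: Bystander: black upright cylinder, 42 mm across, 75 mm tall, between the charger and the logger. Origin at the centre of its underside.
- call_box: Bystander: white box 70 x 70 x 26 mm with a red round button on top. Origin at the centre of its underside.
- relay_board: Bystander: black circuit board 80 x 120 mm with relays, 21 mm tall, near the robot. Origin at the centre of its underside.
- radiation_shield: Bystander: white stack of louvre discs 112 mm across, 137 mm tall. Origin at the centre of its underside.
- water_meter: Bystander: blue and white water meter on a 160 mm brass pipe, 91 mm tall. Origin at the centre of its underside.
- junction_box: Bystander: grey box 80 x 110 x 53 mm with cable glands. Origin at the centre of its underside.
- floor_puck: Bystander: flat black rubber disc 120 mm across, 22 mm tall. Origin at the centre of its underside.
- charger_tray (a point): Centre of the top of the charger's tray, on which the pack stands (28 x 46 mm); z up.
Things that resemble listed ones, but are neither listed nor needed, are in the scene too. What is shaped like the part that bears pack_center but brown or turquoise is not meant.

How it is judged (in metres and radians):
On the way, in this order (a step that is already met when the one before it is completed fails the run):
1. the charger's latch is released with the pack standing on its raised tray (value of joint charger_latch below 0.004 m and horizontal distance between pack_center and charger_bay below 0.006 m and z of pack_center in the frame of charger_bay below 0.012 m), for 0.05 s.
2. the pack stands in the logger's bay on the raised tray (not latched) (value of joint logger_latch below 0.006 m and horizontal distance between pack_center and logger_bay below 0.006 m and z of pack_center in the frame of logger_bay below 0.008 m), for 0.02 s.
At the end, for the whole second after the job is handed in: The pack stands upright (within 0.12 rad) and at rest in the logger's bay, centred within 6 mm, its centre at least 7 mm below the bay's mouth; the logger's tray is latched down (depth 0.0085 to 0.023 m) and the charger's tray is up (depth below 0.004 m) (value of joint logger_latch between 0.0085 and 0.023 m and horizontal distance between pack_center and logger_bay below 0.006 m and z of pack_center in the frame of logger_bay below -0.007 m and angle between pack_center's own z axis and vertical below 0.12 rad and value of joint charger_latch below 0.004 m and linear speed of pack below 0.02 m/s); the robot touches nothing.
It fails at once if the pack is pressed or jammed against the charger or the logger with more than 20 N (contact force between pack and charger above 20 N or contact force between pack and logger above 20 N).
It fails at once if the pack is pulled more than 7 mm up off the charger's tray while that is latched down (value of joint charger_latch above 0.007 m and z of pack_center in the frame of charger_tray above 0.04 m and horizontal distance between pack_center and charger_bay below 0.03 m).
It fails at once if a bystander is moved more than 30 mm (distance of any of soil_probe, call_box, relay_board, radiation_shield, water_meter, junction_box, floor_puck from where it was at the start of the episode above 0.03 m).
It also fails if it takes over 64 s, if anything falls off the work surface, if the arm or the gripper's body presses on something with over 40 N, if the wrist force passes 120 N, or if a joint passes its speed limit or range.

ROBOT

A 6-joint arm with a two-finger parallel gripper is mounted at the origin on the work surface. World frame = base frame: x ahead of the robot, y to its left, z up, the work surface at z = 0. Lengths are in mm, angles in rad, forces in N, time in s.
With the tool pointing down it reaches from about 300 to 750 mm from the base axis. Payload 8.5 kg.
Tool frame: the origin (TCP) lies at the very end of the fingers, on their centre line; the grasp point (between the pads) lies 19 mm behind it; z points along the fingers, y is the line along which they close (so a half turn about z gives the same grasp; the last joint's range is limited). The gripper opens to 85 mm and grips with 20 to 120 N. Pads are 22 mm wide; open, the fingers measure 114 mm over their backs; the gripper's body (76 mm by 85 mm) begins 54 mm behind the grasp point. The pads swing forward as they close: fully open they stand 13 mm farther back than shut.
Start: joints at [-1.384, 0.381, 1.297, -0, 1.464, -0.215], TCP at [215.084, -506.181, 231.322] pointing down, gripper open.
Joint ranges: [-3.11, 3.11], [-0.89, 2.33], [0.22, 2.48], [-1.42, 4.56], [0.17, 2.85], [-2.88, 2.88]. Speed limits (rad/s): [2.39, 2.39, 3.14, 3.14, 3.14, 3.14].

INTERFACE

Orientations are given as a unit quaternion [x, y, z, w].
In Python, from station import manip gives the robot as it stands.
- The arm moves only by the tool apply_moves, never from a script. Its argument "deltas" is a list of rows, each an object of numbers: "tx", "ty", "tz": the shift along the tool's x, y, z in m; "wx", "wy", "wz": the turn, a rotation vector about the tool's x, y, z in degrees. In form: [{"tx": .., "ty": .., "tz": .., "wx": .., "wy": .., "wz": ..}, ...]. A call has 1 to 5 rows; each row shifts and turns the commanded pose from where the row before left it, along the tool's axes as they then stand; what a row does not reach is not made up. A row lasts 1/12 s, in which the tool goes at most 41.7 mm and 7.16 degrees, less where a joint would pass 70% of its speed; a pose out of reach is approached as far as the arm can. A call with a gripper value outside its range is refused whole. "hand" is the opening, from 0 (shut) to 1 (fully open), set as the call begins (left out, the last holds). The fingers move at their own pace and stop on an object; the grip force is fixed at half the most. Time passes only in rows, so rows that do not move let the fingers close. It gives the time, the measured TCP pose, the force, the opening and the grip force at its end, in the units of the state.
- manip.read_state(): the state, without advancing time (a new reading comes with each control period).
- manip.snapshot(name): name is "scene" or "top"; returns a dict with "image" (384x512x3 uint8, blue, green, red), "range_z" (384x512 float32, mm along the optical axis (not along the pixel's ray), 0 where there is no reading), "camera_matrix" (3x3 intrinsics, pixels), "k1" (the pictures are not rectified: a ray, as slopes to the right and down, at radius r is drawn at 1 + k1 r^2 times it, then the intrinsics apply), "extrinsics" (4x4, takes a point from world to camera coordinates). Camera axes: x right, y down, z forward; pixel columns grow to the right and rows downward; lengths in mm; the calibration is good to about 2 mm. A picture is of the moment at which its call begins.
- manip.sign_off(): hands the job in; it is judged then, once.
The state is a dict: "t": time; "joints": joint angles; "qd": joint speeds; "effort": joint torques, N m; "eef_pos": TCP position; "tcp_rot": TCP orientation; "contact_force": force on the tool from outside, world axes, zero at the start; "moment": the same for the moment, N m; "opening": finger opening in mm; "grasp_force": force on a finger pad.
Only numpy, scipy, OpenCV 4.12 (cv2) and the standard library are available. Lean on these libraries where they do the work, as an engineer would, in place of code of your own. Each camera call takes 0.05 s, during which the arm holds its last target. There are 200 camera calls.

## Working session

There is one attempt and no reset: what is moved stays moved. The work goes in short steps, Python scripts to look and compute and a tool call to move; the robot and the scene stay as the last step left them, time stands still between calls to the robot, and variables do not carry over. Pictures are saved under pics/ and viewed, at most 10 in all, crops included, and the job is handed in when it is done.

Besides the shell and the picture viewer there is one more tool, called after ">>>" in YAML: its name, and indented under it one key for each argument. apply_moves: Moves the arm, as the interface text tells. Its arguments: {"type":"object","properties":{"deltas":{"type":"array"},"hand":{"type":"number"}},"required":["deltas"]}

```bash
ls; mkdir -p pics; python3 - <<'E'
from station import manip
import cv2,numpy as np
for n in ("top","scene"):
    s=manip.snapshot(n); cv2.imwrite(f"pics/{n}0.png",s["image"]); np.savez(f"{n}0.npz",**s)
    print(n,s["camera_matrix"].tolist(),s["k1"],np.round(s["extrinsics"],3).tolist())
print(manip.read_state())
E
```

```text
pics
top [[491.424290981645, 0.0, 256.66378441570606], [0.0, 491.424290981645, 187.37056568059663], [0.0, 0.0, 1.0]] -0.12069959059218344 [[-0.006, -1.0, 0.022, -18.026], [-0.983, 0.001, -0.184, 511.936], [0.184, -0.023, -0.983, 1458.97], [0.0, 0.0, 0.0, 1.0]]
scene [[374.1878844239307, 0.0, 260.9607386090245], [0.0, 374.1878844239307, 192.29721852924052], [0.0, 0.0, 1.0]] -0.04733822941376957 [[0.643, 0.766, -0.0, -330.851], [0.451, -0.379, -0.808, -184.578], [-0.619, 0.519, -0.589, 1377.948], [0.0, 0.0, 0.0, 1.0]]
{'t': 0.1, 'joints': array([-1.38430457e+00,  3.81165388e-01,  1.29814218e+00, -2.94595205e-06,
        1.46357785e+00, -2.15311937e-01]), 'qd': array([-0.00020142,  0.00065488, -0.00174685, -0.00129751, -0.00068895,
        0.00035402]), 'effort': array([ 4.28365587e-03, -4.49216938e+01, -2.31658155e+01, -1.59457563e-04,
        3.65576532e-03,  2.49552912e-06]), 'eef_pos': array([ 215.03805662, -505.95373479,  230.76819986]), 'tcp_rot': array([ 9.79886774e-01,  1.99553234e-01,  7.84982796e-06, -6.46335360e-04]), 'contact_force': array([-0.43535475, -0.19374307,  0.10311631]), 'moment': array([ 0.008569  ,  0.02653443, -0.03098685]), 'grasp_force': 0.0, 'opening': 85.56061110203974}
```

View pics/top0.png

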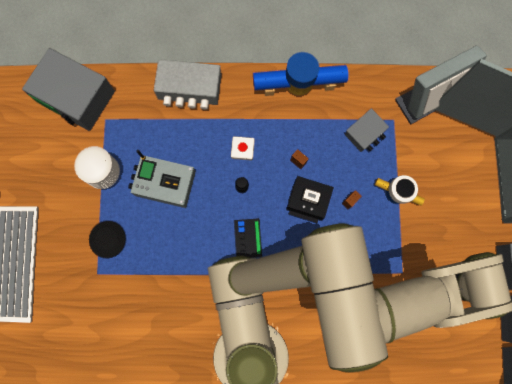

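View pics/scene0.png

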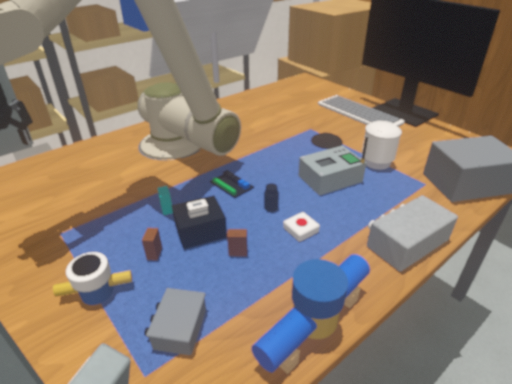

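The top view shows the charger near (311,199) with the white pack at (312,195). The logger is near (163,180), with its bay at about (171,182). Next I'll enlarge both.

```bash
cat > h.py <<'E'
import numpy as np,cv2
def ray(s,u,v):
    K=s["camera_matrix"];E=s["extrinsics"]
    d=np.array([float(s["k1"]),0,0,0])
    p=cv2.undistortPoints(np.array([[[u,v]]],float),K,d)[0,0]
    R=E[:3,:3];c=-R.T@E[:3,3]
    return c,R.T@np.array([p[0],p[1],1])
def onz(s,u,v,z):
    c,r=ray(s,u,v);return c+r*(z-c[2])/r[2]
def cloud(s,u0,u1,v0,v1):
    o=[]
    for v in range(v0,v1):
        for u in range(u0,u1):
            c,r=ray(s,u,v);o.append([*(c+r*s["range_z"][v,u]),u,v])
    return np.array(o)
def proj(s,P):
    R=s["extrinsics"][:3,:3]
    return cv2.projectPoints(np.array(P,float).reshape(-1,1,3),cv2.Rodrigues(R)[0],s["extrinsics"][:3,3],s["camera_matrix"],np.array([float(s["k1"]),0,0,0]))[0][:,0]
E
python3 - <<'E'
import numpy as np,cv2
from h import *
s=dict(np.load("top0.npz"));im=s["image"]
a=cv2.resize(im[170:230,280:340],None,fx=6.6,fy=6.6,interpolation=cv2.INTER_CUBIC)
b=cv2.resize(im[145:215,125:201],None,fx=5,fy=5,interpolation=cv2.INTER_CUBIC)
c=np.zeros((400,790,3),np.uint8);c[:a.shape[0],:a.shape[1]]=a;c[:b.shape[0],400:400+b.shape[1]]=b
cv2.imwrite("pics/c1.png",c)
for n,box in (("charger",(280,340,170,230)),("logger",(125,201,145,215))):
    P=cloud(s,*box)
    for z0,z1 in ((62,77),(84,100)):
        q=P[(P[:,2]>z0)&(P[:,2]<z1)]
        if len(q)>8:
            r=cv2.minAreaRect(q[:,:2].astype(np.float32));print(n,z0,len(q),np.round(r[0],1),np.round(r[1],1),r[2],"z",np.median(q[:,2]),cv2.boxPoints(r).round().tolist())
E
```

```text
charger 62 1070 [ 479.5 -181.8] [116.7 102.3] 72.20718383789062 z 70.43549677805345 [[413.0, -222.0], [510.0, -253.0], [546.0, -142.0], [449.0, -111.0]]
charger 84 150 [ 479.1 -181.1] [45.6 29.3] 73.52440643310547 z 92.31226798041621 [[459.0, -199.0], [487.0, -207.0], [500.0, -163.0], [472.0, -155.0]]
logger 62 1927 [532.9 269.3] [167.8 121.9] 76.44390106201172 z 70.36085919771949 [[454.0, 202.0], [573.0, 173.0], [612.0, 337.0], [493.0, 365.0]]
logger 84 10 [598.1 325.6] [ 5.2 10.5] 46.86041259765625 z 91.01672422373827 [[592.0, 327.0], [600.0, 320.0], [604.0, 324.0], [596.0, 331.0]]
```

View pics/c1.png

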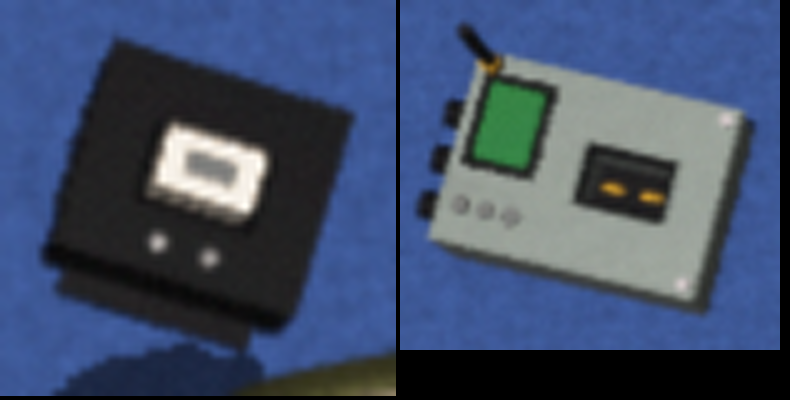

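The left crop shows the charger top with the white pack (corners about (170,122), (268,150), (255,222), (148,195)) and its lamps toward the robot. The right crop shows the logger bay's mouth at about (592,145), (678,162), (665,222), (577,203), and the antenna at the +x+y corner. The sizes from depth match the spec, so I'll set out.

```bash
python3 - <<'E'
from h import *
s=dict(np.load("top0.npz"))
p=np.array([onz(s,125+(x-400+.5)/5-.5,145+(y+.5)/5-.5,70)[:2] for x,y in((592,145),(678,162),(665,222),(577,203))])
print(p.round(1),p.mean(0))
E
```

```text
[[550.6 264.9]
 [540.  212.3]
 [503.  219.3]
 [514.8 272.9]] [527.10673516 242.34349972]
```

>>> apply_moves:
  deltas:
    - {"wz": -6.2}
    - {"wz": -6.2}
    - {"wz": -6.2}
    - {"wz": -6.2}
    - {"wz": -6.2}
  hand: 0

```text
schema error: expected keys tx, ty, tz, wx, wy, wz
```

>>> apply_moves:
  deltas:
    - {"wz": -6.2}
    - {"wz": -6.2}
    - {"wz": -5.9}
    - {"tx": 0.0325,"ty": 0.0127,"tz": 0.004}
    - {"tx": 0.0325,"ty": 0.0127,"tz": 0.004}

```text
schema error: expected keys tx, ty, tz, wx, wy, wz
```

>>> apply_moves:
  deltas:
    - {"tx": 0.0325,"ty": 0.0127,"tz": 0.004}
    - {"tx": 0.0325,"ty": 0.0127,"tz": 0.004}
    - {"tx": 0.0325,"ty": 0.0127,"tz": 0.004}
    - {"tx": 0.0325,"ty": 0.0127,"tz": 0.004}
    - {"tx": 0.0325,"ty": 0.0127,"tz": 0.008}

```text
schema error: expected keys tx, ty, tz, wx, wy, wz
```

>>> apply_moves:
  deltas:
    - {"tx": 0.0325,"ty": 0.0127,"tz": 0.008}
    - {"tx": 0.0325,"ty": 0.0127,"tz": 0.01}
    - {"tx": 0.0325,"ty": 0.0127,"tz": 0.01}
    - {"tx": 0.0325,"ty": 0.0127,"tz": 0.01}
    - {"tx": 0.0325,"ty": 0.0127,"tz": 0.01}

```text
schema error: expected keys tx, ty, tz, wx, wy, wz
```

>>> apply_moves:
  deltas:
    - {"tx": 0,"ty": 0,"tz": 0,"wx": 0,"wy": 0,"wz": -6.2}
    - {"tx": 0,"ty": 0,"tz": 0,"wx": 0,"wy": 0,"wz": -6.2}
    - {"tx": 0,"ty": 0,"tz": 0,"wx": 0,"wy": 0,"wz": -6.2}
    - {"tx": 0,"ty": 0,"tz": 0,"wx": 0,"wy": 0,"wz": -6.2}
    - {"tx": 0,"ty": 0,"tz": 0,"wx": 0,"wy": 0,"wz": -6.2}
  hand: 0

```text
t: 0.52
eef_pos: [215.0, -506.0, 231.0]
tcp_rot: [0.89, 0.457, 0.0, -0.0]
contact_force: [0.4, 0.6, 0.3]
opening: 25.6
grasp_force: 0.0
```

>>> apply_moves:
  deltas:
    - {"tx": 0,"ty": 0,"tz": 0,"wx": 0,"wy": 0,"wz": -6.2}
    - {"tx": 0,"ty": 0,"tz": 0,"wx": 0,"wy": 0,"wz": -6.2}
    - {"tx": 0,"ty": 0,"tz": 0,"wx": 0,"wy": 0,"wz": -5.9}
    - {"tx": 0.0325,"ty": 0.0127,"tz": 0.004,"wx": 0,"wy": 0,"wz": 0}
    - {"tx": 0.0325,"ty": 0.0127,"tz": 0.004,"wx": 0,"wy": 0,"wz": 0}

```text
t: 0.93
eef_pos: [258.7, -451.9, 222.6]
tcp_rot: [0.808, 0.589, 0.0, -0.0]
contact_force: [0.0, -0.2, -0.4]
opening: -0.1
grasp_force: 0.0
```

>>> apply_moves:
  deltas:
    - {"tx": 0.0325,"ty": 0.0127,"tz": 0.004,"wx": 0,"wy": 0,"wz": 0}
    - {"tx": 0.0325,"ty": 0.0127,"tz": 0.004,"wx": 0,"wy": 0,"wz": 0}
    - {"tx": 0.0325,"ty": 0.0127,"tz": 0.004,"wx": 0,"wy": 0,"wz": 0}
    - {"tx": 0.0325,"ty": 0.0127,"tz": 0.004,"wx": 0,"wy": 0,"wz": 0}
    - {"tx": 0.0325,"ty": 0.0127,"tz": 0.008,"wx": 0,"wy": 0,"wz": 0}

```text
t: 1.35
eef_pos: [369.7, -315.1, 199.5]
tcp_rot: [0.807, 0.59, 0.0, 0.0]
contact_force: [-0.6, 0.1, -0.3]
opening: -0.3
grasp_force: 0.0
```

>>> apply_moves:
  deltas:
    - {"tx": 0.0325,"ty": 0.0127,"tz": 0.008,"wx": 0,"wy": 0,"wz": 0}
    - {"tx": 0.0325,"ty": 0.0127,"tz": 0.01,"wx": 0,"wy": 0,"wz": 0}
    - {"tx": 0.0325,"ty": 0.0127,"tz": 0.01,"wx": 0,"wy": 0,"wz": 0}
    - {"tx": 0.0325,"ty": 0.0127,"tz": 0.01,"wx": 0,"wy": 0,"wz": 0}
    - {"tx": 0.0325,"ty": 0.0127,"tz": 0.01,"wx": 0,"wy": 0,"wz": 0}

```text
t: 1.77
eef_pos: [479.5, -179.2, 150.7]
tcp_rot: [0.807, 0.59, -0.0, -0.0]
contact_force: [0.5, -0.3, 0.9]
opening: 0.3
grasp_force: 0.0
```

```bash
python3 - <<'E'
from station import manip
import cv2,numpy as np
from h import *
s=manip.snapshot("scene"); np.savez("scene1.npz",**s)
st=manip.read_state();print({k:np.round(st[k],3) for k in("t","eef_pos","tcp_rot","contact_force","opening","joints")})
cv2.imwrite("pics/s1.png",cv2.resize(s["image"][120:260,130:310],None,fx=4.2,fy=4.2,interpolation=cv2.INTER_CUBIC))
# scene-view cross checks
for n,c,yaw in(("ch",(479.3,-181.4),-17.7),("lo",(527,244),-13.5)):
    pass
s=dict(np.load("scene0.npz"))
P=cloud(s,160,240,180,250);q=P[(P[:,2]>62)&(P[:,2]<77)];r=cv2.minAreaRect(q[:,:2].astype(np.float32));print(r,np.median(q[:,2]))
q=P[(P[:,2]>85)&(P[:,2]<100)];q=q[np.hypot(q[:,0]-479,q[:,1]+181)<40];r=cv2.minAreaRect(q[:,:2].astype(np.float32));print(r,np.percentile(q[:,2],[50,90]))
P=cloud(s,290,375,130,200);q=P[(P[:,2]>66)&(P[:,2]<74)];r=cv2.minAreaRect(q[:,:2].astype(np.float32));print(r,np.median(q[:,2]))
E
```

```text
{'t': np.float64(1.817), 'eef_pos': array([ 481.345, -174.687,  148.865]), 'tcp_rot': array([ 0.806,  0.591,  0.   , -0.002]), 'contact_force': array([-1.037,  4.644, -1.504]), 'opening': np.float64(-0.148), 'joints': array([-0.581,  0.395,  1.534,  0.002,  1.216, -0.276])}
((472.81842041015625, -180.34263610839844), (124.73040771484375, 290.3128967285156), 79.70106506347656) 67.51712256437816
((484.050537109375, -181.47520446777344), (46.575809478759766, 28.24199104309082), 70.3660659790039) [89.78097058 91.41503174]
((543.447998046875, 303.1436767578125), (242.64271545410156, 124.3799057006836), 76.36914825439453) 68.367402497444
```

View pics/s1.png

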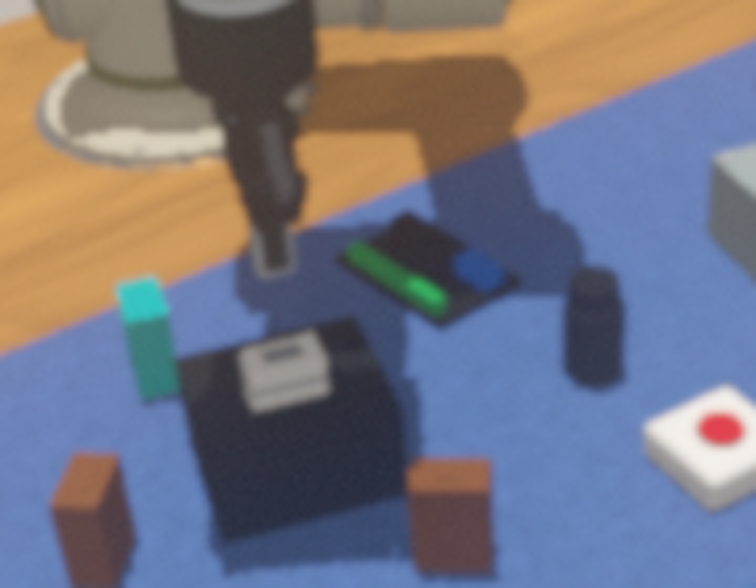

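The fingers are shut and poised above the charger, with the pack's top clear at about (283,355) in the crop. No obstacles are in the way. I'll settle, then lower.

>>> apply_moves:
  deltas:
    - {"tx": 0,"ty": 0,"tz": 0.012,"wx": 0,"wy": 0,"wz": 0}
    - {"tx": 0,"ty": 0,"tz": 0.012,"wx": 0,"wy": 0,"wz": 0}
    - {"tx": 0,"ty": 0,"tz": 0.012,"wx": 0,"wy": 0,"wz": 0}
    - {"tx": 0,"ty": 0,"tz": 0,"wx": 0,"wy": 0,"wz": 0}
    - {"tx": 0,"ty": 0,"tz": 0,"wx": 0,"wy": 0,"wz": 0}

```text
t: 2.23
eef_pos: [478.5, -180.8, 115.0]
tcp_rot: [0.807, 0.59, -0.0, -0.001]
contact_force: [-0.5, -0.2, 1.4]
opening: -0.3
grasp_force: 0.0
```

```bash
python3 - <<'E'
from station import manip
import cv2,numpy as np
from h import *
st=manip.read_state();print({k:np.round(st[k],3) for k in("t","eef_pos","tcp_rot","contact_force","opening","joints")})
s=manip.snapshot("scene")
a=cv2.resize(s["image"][165:235,165:235],None,fx=8,fy=8,interpolation=cv2.INTER_CUBIC)
cv2.imwrite("pics/s2.png",a)
print((proj(s,[st["eef_pos"],[479.1,-181.1,92]])-165)*8)
E
```

```text
{'t': np.float64(2.233), 'eef_pos': array([ 478.495, -180.781,  115.044]), 'tcp_rot': array([ 0.807,  0.59 , -0.   , -0.001]), 'contact_force': array([-0.452, -0.173,  1.381]), 'opening': np.float64(-0.267), 'joints': array([-0.593,  0.435,  1.583,  0.   ,  1.125, -0.284])}
[[241.52463522 240.6846397 ]
 [249.35558601 301.28722502]]
```

View pics/s2.png

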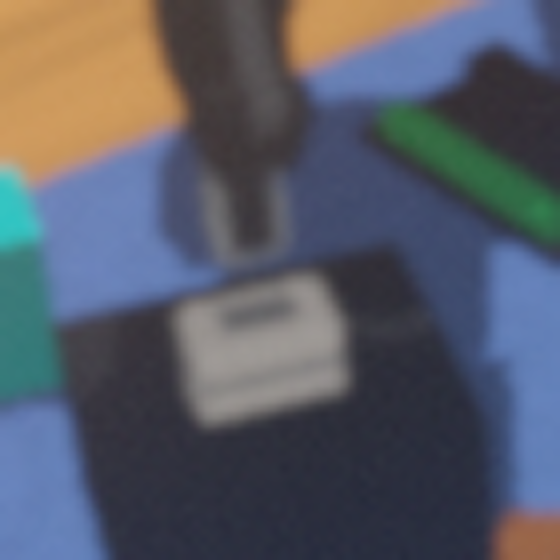

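The fingertips (245,255) line up with the pack's top (about (258,318), 23 mm below). Now I'll feel for contact.

>>> apply_moves:
  deltas:
    - {"tx": 0,"ty": 0,"tz": 0.01,"wx": 0,"wy": 0,"wz": 0}
    - {"tx": 0,"ty": 0,"tz": 0.008,"wx": 0,"wy": 0,"wz": 0}
    - {"tx": 0,"ty": 0,"tz": 0,"wx": 0,"wy": 0,"wz": 0}
    - {"tx": 0,"ty": 0,"tz": 0,"wx": 0,"wy": 0,"wz": 0}

```text
t: 2.62
eef_pos: [478.7, -180.9, 97.4]
tcp_rot: [0.807, 0.59, -0.0, -0.0]
contact_force: [0.1, -0.8, -0.5]
opening: 0.3
grasp_force: 0.0
```

>>> apply_moves:
  deltas:
    - {"tx": 0,"ty": 0,"tz": 0.001,"wx": 0,"wy": 0,"wz": 0}
    - {"tx": 0,"ty": 0,"tz": 0.001,"wx": 0,"wy": 0,"wz": 0}
    - {"tx": 0,"ty": 0,"tz": 0,"wx": 0,"wy": 0,"wz": 0}
    - {"tx": 0,"ty": 0,"tz": 0,"wx": 0,"wy": 0,"wz": 0}

```text
t: 2.95
eef_pos: [478.8, -180.9, 95.5]
tcp_rot: [0.807, 0.59, 0.0, 0.0]
contact_force: [-0.1, 0.2, 0.5]
opening: 0.1
grasp_force: 0.0
```

>>> apply_moves:
  deltas:
    - {"tx": 0,"ty": 0,"tz": 0.001,"wx": 0,"wy": 0,"wz": 0}
    - {"tx": 0,"ty": 0,"tz": 0,"wx": 0,"wy": 0,"wz": 0}
    - {"tx": 0,"ty": 0,"tz": 0,"wx": 0,"wy": 0,"wz": 0}

```text
t: 3.2
eef_pos: [478.7, -180.9, 94.3]
tcp_rot: [0.807, 0.59, -0.0, -0.0]
contact_force: [0.0, -0.2, -0.6]
opening: -0.0
grasp_force: 0.0
```

>>> apply_moves:
  deltas:
    - {"tx": 0,"ty": 0,"tz": 0.001,"wx": 0,"wy": 0,"wz": 0}
    - {"tx": 0,"ty": 0,"tz": 0,"wx": 0,"wy": 0,"wz": 0}
    - {"tx": 0,"ty": 0,"tz": 0,"wx": 0,"wy": 0,"wz": 0}

```text
t: 3.45
eef_pos: [478.7, -180.9, 93.3]
tcp_rot: [0.807, 0.59, -0.0, -0.0]
contact_force: [-0.3, -0.4, 0.6]
opening: 0.0
grasp_force: 0.0
```

>>> apply_moves:
  deltas:
    - {"tx": 0,"ty": 0,"tz": 0.001,"wx": 0,"wy": 0,"wz": 0}
    - {"tx": 0,"ty": 0,"tz": 0,"wx": 0,"wy": 0,"wz": 0}
    - {"tx": 0,"ty": 0,"tz": 0,"wx": 0,"wy": 0,"wz": 0}

```text
t: 3.7
eef_pos: [478.7, -180.8, 92.3]
tcp_rot: [0.807, 0.59, -0.0, -0.0]
contact_force: [-0.2, -0.6, -0.2]
opening: -0.0
grasp_force: 0.0
```

>>> apply_moves:
  deltas:
    - {"tx": 0,"ty": 0,"tz": 0.001,"wx": 0,"wy": 0,"wz": 0}
    - {"tx": 0,"ty": 0,"tz": 0,"wx": 0,"wy": 0,"wz": 0}
    - {"tx": 0,"ty": 0,"tz": 0,"wx": 0,"wy": 0,"wz": 0}

```text
t: 3.95
eef_pos: [478.7, -180.9, 91.5]
tcp_rot: [0.807, 0.59, 0.0, 0.0]
contact_force: [-0.2, 0.4, 2.7]
opening: 0.1
grasp_force: 1.5
```

>>> apply_moves:
  deltas:
    - {"tx": 0,"ty": 0,"tz": 0.001,"wx": 0,"wy": 0,"wz": 0}
    - {"tx": 0,"ty": 0,"tz": 0,"wx": 0,"wy": 0,"wz": 0}
    - {"tx": 0,"ty": 0,"tz": 0,"wx": 0,"wy": 0,"wz": 0}

```text
t: 4.2
eef_pos: [478.8, -180.9, 90.4]
tcp_rot: [0.807, 0.59, 0.0, 0.0]
contact_force: [-0.9, 1.7, 5.2]
opening: -0.0
grasp_force: 2.5
```

>>> apply_moves:
  deltas:
    - {"tx": 0,"ty": 0,"tz": 0.001,"wx": 0,"wy": 0,"wz": 0}
    - {"tx": 0,"ty": 0,"tz": 0.001,"wx": 0,"wy": 0,"wz": 0}
    - {"tx": 0,"ty": 0,"tz": 0,"wx": 0,"wy": 0,"wz": 0}
    - {"tx": 0,"ty": 0,"tz": 0,"wx": 0,"wy": 0,"wz": 0}

```text
t: 4.53
eef_pos: [478.8, -180.9, 88.4]
tcp_rot: [0.807, 0.59, 0.0, 0.0]
contact_force: [-1.4, 0.9, 5.9]
opening: -0.4
grasp_force: 2.7
```

>>> apply_moves:
  deltas:
    - {"tx": 0,"ty": 0,"tz": 0.0006,"wx": 0,"wy": 0,"wz": 0}
    - {"tx": 0,"ty": 0,"tz": 0,"wx": 0,"wy": 0,"wz": 0}
    - {"tx": 0,"ty": 0,"tz": 0,"wx": 0,"wy": 0,"wz": 0}

```text
t: 4.78
eef_pos: [478.8, -180.9, 87.9]
tcp_rot: [0.807, 0.59, 0.0, 0.0]
contact_force: [-0.9, -0.1, 5.8]
opening: -0.2
grasp_force: 2.8
```

>>> apply_moves:
  deltas:
    - {"tx": 0,"ty": 0,"tz": 0.0007,"wx": 0,"wy": 0,"wz": 0}
    - {"tx": 0,"ty": 0,"tz": 0,"wx": 0,"wy": 0,"wz": 0}
    - {"tx": 0,"ty": 0,"tz": 0,"wx": 0,"wy": 0,"wz": 0}

```text
t: 5.03
eef_pos: [478.8, -180.9, 87.2]
tcp_rot: [0.807, 0.59, 0.0, 0.0]
contact_force: [-1.4, 0.1, 5.5]
opening: 0.1
grasp_force: 2.9
```

>>> apply_moves:
  deltas:
    - {"tx": 0,"ty": 0,"tz": 0.0007,"wx": 0,"wy": 0,"wz": 0}
    - {"tx": 0,"ty": 0,"tz": 0,"wx": 0,"wy": 0,"wz": 0}
    - {"tx": 0,"ty": 0,"tz": 0,"wx": 0,"wy": 0,"wz": 0}

```text
t: 5.28
eef_pos: [478.8, -180.9, 86.5]
tcp_rot: [0.807, 0.59, 0.0, 0.0]
contact_force: [-2.3, 1.9, 5.9]
opening: -0.0
grasp_force: 3.0
```

>>> apply_moves:
  deltas:
    - {"tx": 0,"ty": 0,"tz": 0.0007,"wx": 0,"wy": 0,"wz": 0}
    - {"tx": 0,"ty": 0,"tz": 0,"wx": 0,"wy": 0,"wz": 0}
    - {"tx": 0,"ty": 0,"tz": 0,"wx": 0,"wy": 0,"wz": 0}

```text
t: 5.53
eef_pos: [478.8, -180.9, 85.9]
tcp_rot: [0.807, 0.59, 0.0, 0.0]
contact_force: [-1.6, 1.0, 6.2]
opening: 0.1
grasp_force: 3.1
```

>>> apply_moves:
  deltas:
    - {"tx": 0,"ty": 0,"tz": 0.0007,"wx": 0,"wy": 0,"wz": 0}
    - {"tx": 0,"ty": 0,"tz": 0,"wx": 0,"wy": 0,"wz": 0}
    - {"tx": 0,"ty": 0,"tz": 0,"wx": 0,"wy": 0,"wz": 0}

```text
t: 5.78
eef_pos: [478.8, -180.9, 85.2]
tcp_rot: [0.807, 0.59, 0.0, 0.0]
contact_force: [-0.3, 0.1, 6.9]
opening: -0.0
grasp_force: 3.2
```

>>> apply_moves:
  deltas:
    - {"tx": 0,"ty": 0,"tz": 0.0007,"wx": 0,"wy": 0,"wz": 0}
    - {"tx": 0,"ty": 0,"tz": 0,"wx": 0,"wy": 0,"wz": 0}
    - {"tx": 0,"ty": 0,"tz": 0,"wx": 0,"wy": 0,"wz": 0}

```text
t: 6.03
eef_pos: [478.8, -181.0, 84.6]
tcp_rot: [0.807, 0.59, 0.0, 0.0]
contact_force: [-2.4, 1.4, 7.6]
opening: -0.1
grasp_force: 3.8
```

>>> apply_moves:
  deltas:
    - {"tx": 0,"ty": 0,"tz": 0.0004,"wx": 0,"wy": 0,"wz": 0}
    - {"tx": 0,"ty": 0,"tz": 0,"wx": 0,"wy": 0,"wz": 0}
    - {"tx": 0,"ty": 0,"tz": 0,"wx": 0,"wy": 0,"wz": 0}

```text
t: 6.28
eef_pos: [478.9, -181.0, 84.3]
tcp_rot: [0.807, 0.59, 0.0, 0.0]
contact_force: [-2.1, 1.2, 9.0]
opening: 0.1
grasp_force: 4.4
```

At the stop. A touch more, then let go.

>>> apply_moves:
  deltas:
    - {"tx": 0,"ty": 0,"tz": 0.0003,"wx": 0,"wy": 0,"wz": 0}
    - {"tx": 0,"ty": 0,"tz": 0,"wx": 0,"wy": 0,"wz": 0}
    - {"tx": 0,"ty": 0,"tz": 0,"wx": 0,"wy": 0,"wz": 0}

```text
t: 6.53
eef_pos: [478.9, -181.0, 84.1]
tcp_rot: [0.807, 0.59, 0.0, 0.0]
contact_force: [-3.2, 1.1, 9.6]
opening: -0.1
grasp_force: 5.0
```

>>> apply_moves:
  deltas:
    - {"tx": 0,"ty": 0,"tz": -0.003,"wx": 0,"wy": 0,"wz": 0}
    - {"tx": 0,"ty": 0,"tz": -0.005,"wx": 0,"wy": 0,"wz": 0}
    - {"tx": 0,"ty": 0,"tz": -0.005,"wx": 0,"wy": 0,"wz": 0}
    - {"tx": 0,"ty": 0,"tz": -0.004,"wx": 0,"wy": 0,"wz": 0}
    - {"tx": 0,"ty": 0,"tz": 0,"wx": 0,"wy": 0,"wz": 0}

```text
t: 6.95
eef_pos: [479.0, -181.1, 101.2]
tcp_rot: [0.807, 0.59, 0.0, 0.001]
contact_force: [0.1, -0.3, -1.0]
opening: 0.5
grasp_force: 0.0
```

>>> apply_moves:
  deltas:
    - {"tx": 0,"ty": 0,"tz": -0.02,"wx": 0,"wy": 0,"wz": 0}
    - {"tx": 0,"ty": 0,"tz": -0.02,"wx": 0,"wy": 0,"wz": 0}
    - {"tx": 0,"ty": 0,"tz": 0,"wx": 0,"wy": 0,"wz": 0}

```text
t: 7.2
eef_pos: [479.9, -181.6, 143.4]
tcp_rot: [0.807, 0.59, 0.001, 0.003]
contact_force: [-0.3, -1.2, 0.8]
opening: -0.4
grasp_force: 0.0
```

```bash
python3 - <<'E'
from station import manip
import numpy as np,cv2
from h import *
s=manip.snapshot("scene");np.savez("scene2.npz",**s)
for t in (dict(np.load("scene0.npz")),s):
    P=cloud(t,180,225,190,235)
    q=P[(P[:,2]>80)&(P[:,2]<120)&(np.hypot(P[:,0]-481,P[:,1]+181)<30)]
    print(len(q),np.percentile(q[:,2],[30,50,70,90]).round(1))
E
```

```text
182 [88.1 89.4 90.1 91.3]
253 [ 91.7  97.8  99.7 100.9]
```

>>> apply_moves:
  deltas:
    - {"tx": 0,"ty": 0,"tz": 0,"wx": 0,"wy": 0,"wz": 0}
    - {"tx": 0,"ty": 0,"tz": 0,"wx": 0,"wy": 0,"wz": 0}
    - {"tx": 0,"ty": 0,"tz": 0,"wx": 0,"wy": 0,"wz": 0}
  hand: 1

```text
t: 7.5
eef_pos: [478.4, -180.6, 139.6]
tcp_rot: [0.807, 0.59, -0.0, -0.001]
contact_force: [0.6, 0.6, 0.4]
opening: 35.6
grasp_force: 0.0
```

```bash
python3 - <<'E'
from station import manip
import numpy as np,cv2
from h import *
t=manip.snapshot("scene");np.savez("scene3.npz",**t)
P=cloud(t,170,225,180,235)
q=P[(P[:,2]>80)&(P[:,2]<120)&(np.hypot(P[:,0]-481,P[:,1]+181)<30)]
print(len(q),np.percentile(q[:,2],[30,50,70,90]).round(1))
q=P[(P[:,2]>60)&(P[:,2]<75)&(np.hypot(P[:,0]-481,P[:,1]+181)<60)];print(np.median(q[:,2]))
st=manip.read_state();print(st["eef_pos"],st["joints"],st["opening"])
cv2.imwrite("pics/s3.png",cv2.resize(t["image"][165:255,160:240],None,fx=6,fy=6,interpolation=cv2.INTER_CUBIC))
E
```

```text
262 [ 92.7 100.2 101.7 102.7]
67.8360601964531
[ 478.45132594 -180.72359481  139.7317819 ] [-5.92971127e-01  4.04327221e-01  1.54956545e+00  2.18840138e-06
  1.18925450e+00 -2.84337234e-01] 43.50998207868131
```

View pics/s3.png

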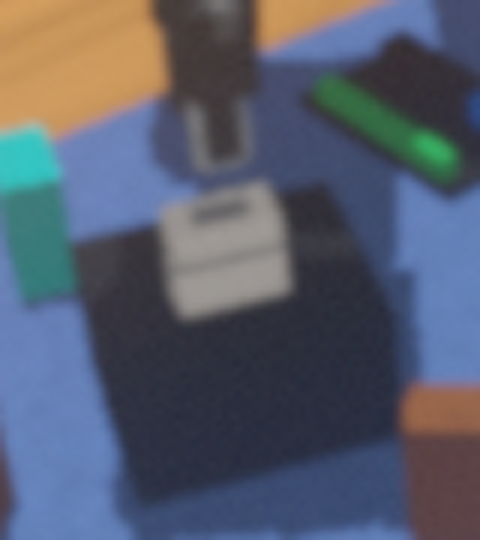

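The pack has popped up (top at about 104 mm, (225,215) in the crop) and the fingers are above it. I'll lower half-open and close by feel so that I don't jam it sideways.

>>> apply_moves:
  deltas:
    - {"tx": 0,"ty": 0.0009,"tz": 0,"wx": 0,"wy": 0,"wz": 0}
    - {"tx": 0,"ty": 0,"tz": 0,"wx": 0,"wy": 0,"wz": 0}
    - {"tx": 0,"ty": 0,"tz": 0.012,"wx": 0,"wy": 0,"wz": 0}
    - {"tx": 0,"ty": 0,"tz": 0.012,"wx": 0,"wy": 0,"wz": 0}
  hand: 0.52

```text
t: 7.88
eef_pos: [479.9, -181.3, 116.5]
tcp_rot: [0.807, 0.59, 0.0, 0.001]
contact_force: [0.0, 0.4, 0.0]
opening: 44.5
grasp_force: 0.0
```

>>> apply_moves:
  deltas:
    - {"tx": 0,"ty": 0,"tz": 0.01,"wx": 0,"wy": 0,"wz": 0}
    - {"tx": 0,"ty": 0,"tz": 0.01,"wx": 0,"wy": 0,"wz": 0}
    - {"tx": 0,"ty": 0,"tz": 0,"wx": 0,"wy": 0,"wz": 0}

```text
t: 8.13
eef_pos: [478.8, -180.7, 94.8]
tcp_rot: [0.807, 0.59, -0.001, -0.002]
contact_force: [-0.4, 0.6, -0.8]
opening: 44.5
grasp_force: 0.0
```

No contact. I'll continue down to about 76.

>>> apply_moves:
  deltas:
    - {"tx": 0,"ty": 0,"tz": 0.01,"wx": 0,"wy": 0,"wz": 0}
    - {"tx": 0,"ty": 0,"tz": 0.01,"wx": 0,"wy": 0,"wz": 0}
    - {"tx": 0,"ty": 0,"tz": 0,"wx": 0,"wy": 0,"wz": 0}
    - {"tx": 0,"ty": 0,"tz": 0,"wx": 0,"wy": 0,"wz": 0}
  hand: 0.42

```text
t: 8.47
eef_pos: [479.6, -181.2, 76.8]
tcp_rot: [0.807, 0.59, -0.0, -0.0]
contact_force: [-0.0, -0.0, 1.0]
opening: 35.8
grasp_force: 0.0
```

>>> apply_moves:
  deltas:
    - {"tx": 0,"ty": 0,"tz": 0,"wx": 0,"wy": 0,"wz": 0}
    - {"tx": 0,"ty": 0,"tz": 0,"wx": 0,"wy": 0,"wz": 0}
  hand: 0.385

```text
t: 8.63
eef_pos: [479.9, -181.3, 77.2]
tcp_rot: [0.807, 0.59, 0.0, 0.001]
contact_force: [0.3, 0.5, -0.2]
opening: 32.5
grasp_force: 0.0
```

>>> apply_moves:
  deltas:
    - {"tx": 0,"ty": 0,"tz": 0,"wx": 0,"wy": 0,"wz": 0}
    - {"tx": 0,"ty": 0,"tz": 0,"wx": 0,"wy": 0,"wz": 0}
  hand: 0.37

```text
t: 8.8
eef_pos: [479.7, -181.2, 76.9]
tcp_rot: [0.807, 0.59, 0.0, 0.0]
contact_force: [-0.1, 0.9, -0.3]
opening: 31.9
grasp_force: 0.0
```

>>> apply_moves:
  deltas:
    - {"tx": 0,"ty": 0,"tz": 0,"wx": 0,"wy": 0,"wz": 0}
    - {"tx": 0,"ty": 0,"tz": 0,"wx": 0,"wy": 0,"wz": 0}
  hand: 0.358

```text
t: 8.97
eef_pos: [479.8, -181.3, 76.8]
tcp_rot: [0.807, 0.59, 0.0, 0.0]
contact_force: [1.3, 0.4, 1.1]
opening: 30.6
grasp_force: 0.4
```

```bash
python3 - <<'E'
from station import manip
import numpy as np
for i in range(8):
    st=manip.read_state();print(st["t"],st["contact_force"].round(2),round(float(st["grasp_force"]),2),st["opening"].round(2),st["moment"].round(3)); manip.snapshot("scene")
E
```

```text
Traceback (most recent call last):
AttributeError: 'float' object has no attribute 'round'
```

```bash
python3 - <<'E'
from station import manip
import numpy as np
for i in range(8):
    st=manip.read_state();print(st["t"],st["contact_force"].round(2),round(float(st["grasp_force"]),2),round(float(st["opening"]),2),st["moment"].round(3)); manip.snapshot("scene")
E
```

```text
8.9667 [1.33 0.42 1.14] 0.42 30.6 [-0.088 -0.138 -0.035]
9.0167 [1.19 0.46 0.32] 0.43 30.2 [-0.063 -0.118  0.006]
9.0667 [ 0.84 -0.08  1.04] 0.43 30.9 [-0.053 -0.106  0.026]
9.1167 [ 0.53 -0.26  0.44] 0.44 30.91 [ 0.03  -0.135  0.03 ]
9.1667 [ 0.98 -0.15  0.77] 0.44 30.28 [-0.098 -0.174  0.011]
9.2167 [1.54 0.6  0.07] 0.45 30.67 [-0.04  -0.183 -0.034]
9.2667 [ 1.01 -0.06  1.08] 0.45 30.67 [-0.123 -0.212 -0.003]
9.3167 [ 1.75 -1.01  0.77] 0.45 30.42 [-0.07  -0.154 -0.024]
```

A steady +1.1 N along +x means the pack sits about 1.2 mm to the tool's +y. I'll shift, then close on.

>>> apply_moves:
  deltas:
    - {"tx": 0,"ty": 0.0012,"tz": 0,"wx": 0,"wy": 0,"wz": 0}
    - {"tx": 0,"ty": 0,"tz": 0,"wx": 0,"wy": 0,"wz": 0}
    - {"tx": 0,"ty": 0,"tz": 0,"wx": 0,"wy": 0,"wz": 0}

```text
t: 9.62
eef_pos: [480.6, -181.4, 76.4]
tcp_rot: [0.807, 0.59, -0.0, -0.0]
contact_force: [1.0, -0.1, 0.3]
opening: 30.5
grasp_force: 0.0
```

>>> apply_moves:
  deltas:
    - {"tx": 0,"ty": 0,"tz": 0,"wx": 0,"wy": 0,"wz": 0}
    - {"tx": 0,"ty": 0,"tz": 0,"wx": 0,"wy": 0,"wz": 0}
    - {"tx": 0,"ty": 0,"tz": 0,"wx": 0,"wy": 0,"wz": 0}
  hand: 0.346

```text
t: 9.87
eef_pos: [480.6, -181.5, 76.5]
tcp_rot: [0.807, 0.59, -0.0, -0.0]
contact_force: [0.6, 0.4, -0.4]
opening: 29.7
grasp_force: 0.0
```

```bash
python3 - <<'E'
from station import manip
import numpy as np
for i in range(5):
    st=manip.read_state();print(st["t"],st["contact_force"].round(2),round(float(st["grasp_force"]),2),round(float(st["opening"]),2),st["eef_pos"].round(2)); manip.snapshot("scene")
E
```

```text
9.8667 [ 0.65  0.42 -0.44] 0.0 29.75 [ 480.64 -181.47   76.47]
9.9167 [ 0.3  -0.81  0.28] 0.0 29.46 [ 480.65 -181.49   76.47]
9.9667 [0.3  0.05 0.7 ] 0.0 29.9 [ 480.66 -181.5    76.51]
10.0167 [0.83 0.43 0.61] 0.0 29.8 [ 480.69 -181.51   76.51]
10.0667 [ 0.08  0.48 -0.02] 0.0 29.57 [ 480.7  -181.5    76.52]
```

Centred. Grip.

>>> apply_moves:
  deltas:
    - {"tx": 0,"ty": 0,"tz": 0,"wx": 0,"wy": 0,"wz": 0}
    - {"tx": 0,"ty": 0,"tz": 0,"wx": 0,"wy": 0,"wz": 0}
  hand: 0.332

```text
t: 10.28
eef_pos: [480.8, -181.6, 76.6]
tcp_rot: [0.807, 0.59, 0.0, 0.0]
contact_force: [0.9, -0.2, 0.3]
opening: 28.4
grasp_force: 0.3
```

>>> apply_moves:
  deltas:
    - {"tx": 0,"ty": 0,"tz": 0,"wx": 0,"wy": 0,"wz": 0}
    - {"tx": 0,"ty": 0,"tz": 0,"wx": 0,"wy": 0,"wz": 0}
    - {"tx": 0,"ty": 0,"tz": 0,"wx": 0,"wy": 0,"wz": 0}
  hand: 0.0

```text
t: 10.53
eef_pos: [480.8, -181.6, 76.7]
tcp_rot: [0.807, 0.59, 0.0, 0.0]
contact_force: [0.6, -0.6, 1.6]
opening: 26.6
grasp_force: 61.6
```

>>> apply_moves:
  deltas:
    - {"tx": 0,"ty": 0,"tz": -0.003,"wx": 0,"wy": 0,"wz": 0}
    - {"tx": 0,"ty": 0,"tz": -0.006,"wx": 0,"wy": 0,"wz": 0}
    - {"tx": 0,"ty": 0,"tz": -0.01,"wx": 0,"wy": 0,"wz": 0}
    - {"tx": 0,"ty": 0,"tz": -0.015,"wx": 0,"wy": 0,"wz": 0}
    - {"tx": 0,"ty": 0,"tz": -0.02,"wx": 0,"wy": 0,"wz": 0}

```text
t: 10.95
eef_pos: [480.0, -181.1, 130.5]
tcp_rot: [0.807, 0.59, -0.0, -0.001]
contact_force: [0.4, 0.7, -1.5]
opening: 27.2
grasp_force: 61.3
```

>>> apply_moves:
  deltas:
    - {"tx": 0,"ty": 0,"tz": -0.02,"wx": 0,"wy": 0,"wz": 0}
    - {"tx": 0,"ty": 0,"tz": -0.015,"wx": 0,"wy": 0,"wz": 0}
    - {"tx": 0,"ty": 0,"tz": 0,"wx": 0,"wy": 0,"wz": -4.2}
    - {"tx": 0,"ty": 0,"tz": 0,"wx": 0,"wy": 0,"wz": 0}
    - {"tx": 0,"ty": 0,"tz": 0,"wx": 0,"wy": 0,"wz": 0}

```text
t: 11.37
eef_pos: [480.4, -181.3, 165.5]
tcp_rot: [0.786, 0.619, -0.0, -0.0]
contact_force: [0.6, 0.2, -1.5]
opening: 27.4
grasp_force: 61.4
```

```bash
python3 - <<'E'
from station import manip
import numpy as np,cv2
from h import *
st=manip.read_state();q=st["tcp_rot"];th=2*np.degrees(np.arctan2(q[1],q[0]));print(st["eef_pos"],q,th,st["opening"],st["contact_force"])
a=np.radians(th);x=np.array([np.cos(a),np.sin(a)]);y=np.array([np.sin(a),-np.cos(a)])
d=np.array([528,243.5])-st["eef_pos"][:2];print("tx,ty",d@x,d@y)
s=manip.snapshot("top");np.savez("top4.npz",**s);t=dict(np.load("top0.npz"))
# logger edge fits in depth using top0, tight height band; also pack held?
for nm,t in(("top0",t),("top4",s)):
    P=cloud(t,125,201,145,215);q=P[(P[:,2]>67.5)&(P[:,2]<73)];yaw=np.radians(-13.55)
    ex=np.array([np.cos(yaw),np.sin(yaw)]);ey=np.array([-np.sin(yaw),np.cos(yaw)])
    X=q[:,:2]@ex;Y=q[:,:2]@ey
    b=np.array([527,244]);print(nm,"x edges",np.percentile(X,[.3,99.7])-b@ex,"y edges",np.percentile(Y,[.3,99.7])-b@ey)
    m=(abs(X-b@ex)<45)&(abs(Y-b@ey)<50); XX=X[m]-b@ex;YY=Y[m]-b@ey
    c=abs(YY)<18; h=np.sort(XX[c]); i=np.argmax(np.diff(h)); print(" hole x",h[i],h[i+1])
    c=abs(XX)<10; h=np.sort(YY[c]); i=np.argmax(np.diff(h)); print(" hole y",h[i],h[i+1])
E
```

```text
[ 480.43396503 -181.33880838  165.51381349] [ 7.85726741e-01  6.18573696e-01 -9.63250296e-05 -2.49885832e-04] 76.42410894664789 27.3554613696451 [ 0.55141786  0.24431446 -1.51213031]
tx,ty 424.13407496204024 -53.48670157636414
top0 x edges [-60.57282623  59.70715725] y edges [-56.83195324 107.81352407]
 hole x -16.73622524210174 16.35282203192895
 hole y -23.692053538162952 22.982178686055192
top4 x edges [-60.71455953  59.98855865] y edges [-57.02197751 108.20880107]
 hole x -16.098918409056694 13.844397241686806
 hole y -23.604814342735608 22.264966747410313
```

Logger bay centre in arm coordinates is about (528, 244.3). Carrying the pack over.

>>> apply_moves:
  deltas:
    - {"tx": 0.0199,"ty": -0.0041,"tz": 0,"wx": 0,"wy": 0,"wz": 0}
    - {"tx": 0.035,"ty": -0.0041,"tz": 0,"wx": 0,"wy": 0,"wz": 0}
    - {"tx": 0.035,"ty": -0.0041,"tz": 0,"wx": 0,"wy": 0,"wz": 0}
    - {"tx": 0.035,"ty": -0.0041,"tz": 0,"wx": 0,"wy": 0,"wz": 0}
    - {"tx": 0.035,"ty": -0.0041,"tz": 0,"wx": 0,"wy": 0,"wz": 0}

```text
t: 11.83
eef_pos: [497.7, -19.7, 165.0]
tcp_rot: [0.786, 0.618, -0.0, -0.001]
contact_force: [0.3, 0.6, -0.7]
opening: 26.8
grasp_force: 61.4
```

>>> apply_moves:
  deltas:
    - {"tx": 0.035,"ty": -0.0041,"tz": 0,"wx": 0,"wy": 0,"wz": 0}
    - {"tx": 0.035,"ty": -0.0041,"tz": 0,"wx": 0,"wy": 0,"wz": 0}
    - {"tx": 0.035,"ty": -0.0041,"tz": 0,"wx": 0,"wy": 0,"wz": 0}
    - {"tx": 0.035,"ty": -0.0041,"tz": 0,"wx": 0,"wy": 0,"wz": 0}
    - {"tx": 0.035,"ty": -0.0041,"tz": 0,"wx": 0,"wy": 0,"wz": 0}

```text
t: 12.25
eef_pos: [518.5, 155.5, 165.0]
tcp_rot: [0.786, 0.619, -0.001, -0.0]
contact_force: [0.2, -0.7, -1.2]
opening: 27.1
grasp_force: 61.4
```

>>> apply_moves:
  deltas:
    - {"tx": 0.035,"ty": -0.0041,"tz": 0,"wx": 0,"wy": 0,"wz": 0}
    - {"tx": 0.035,"ty": -0.0041,"tz": 0,"wx": 0,"wy": 0,"wz": 0}
    - {"tx": 0.02,"ty": -0.0045,"tz": 0,"wx": 0,"wy": 0,"wz": 0}
    - {"tx": 0,"ty": 0,"tz": 0,"wx": 0,"wy": 0,"wz": 0}
    - {"tx": 0,"ty": 0,"tz": 0,"wx": 0,"wy": 0,"wz": 0}

```text
t: 12.67
eef_pos: [527.0, 245.0, 164.6]
tcp_rot: [0.785, 0.62, -0.001, -0.0]
contact_force: [-0.5, -0.3, -1.3]
opening: 26.9
grasp_force: 61.4
```

>>> apply_moves:
  deltas:
    - {"tx": 0,"ty": 0,"tz": 0.015,"wx": 0,"wy": 0,"wz": 0}
    - {"tx": 0,"ty": 0,"tz": 0.015,"wx": 0,"wy": 0,"wz": 0}
    - {"tx": 0,"ty": 0,"tz": 0.01,"wx": 0,"wy": 0,"wz": 0}
    - {"tx": 0,"ty": 0,"tz": 0.005,"wx": 0,"wy": 0,"wz": 0}
    - {"tx": 0,"ty": 0,"tz": 0,"wx": 0,"wy": 0,"wz": 0}

```text
t: 13.08
eef_pos: [527.2, 243.4, 119.4]
tcp_rot: [0.786, 0.619, -0.001, -0.0]
contact_force: [0.2, -0.0, -1.6]
opening: 27.1
grasp_force: 61.4
```

```bash
python3 - <<'E'
from station import manip
import numpy as np,cv2
from h import *
manip.snapshot("top");manip.snapshot("top")
s=manip.snapshot("scene");np.savez("scene5.npz",**s)
st=manip.read_state();q=st["tcp_rot"];print(st["eef_pos"],2*np.degrees(np.arctan2(q[1],q[0])),st["contact_force"],st["opening"])
yaw=np.radians(-13.55);ex=np.array([np.cos(yaw),np.sin(yaw),0]);ey=np.array([-np.sin(yaw),np.cos(yaw),0]);c=np.array([526.66,244.3,70])
L=[c+a*19.4*ex+b*28.4*ey for a,b in((1,1),(-1,1),(-1,-1),(1,-1))]
t=st["eef_pos"]-[1.3,0,38.5]
K=[t+a*14*ex+b*23*ey for a,b in((1,1),(-1,1),(-1,-1),(1,-1))]
f=8;u0,v0=295,135
im=cv2.resize(s["image"][v0:v0+70,u0:u0+85],None,fx=f,fy=f,interpolation=cv2.INTER_CUBIC)
for Q,col in((L,(0,255,0)),(K,(0,0,255))):
    p=(proj(s,Q)-[u0,v0]+.5)*f
    cv2.polylines(im,[p.round().astype(int)],True,col,1)
cv2.imwrite("pics/s5.png",im)
E
```

```text
[527.97608489 244.02134592 121.25226113] 76.49088882036945 [ 0.47266352  0.21020139 -1.22123308] 26.513122052750635
```

View pics/s5.png

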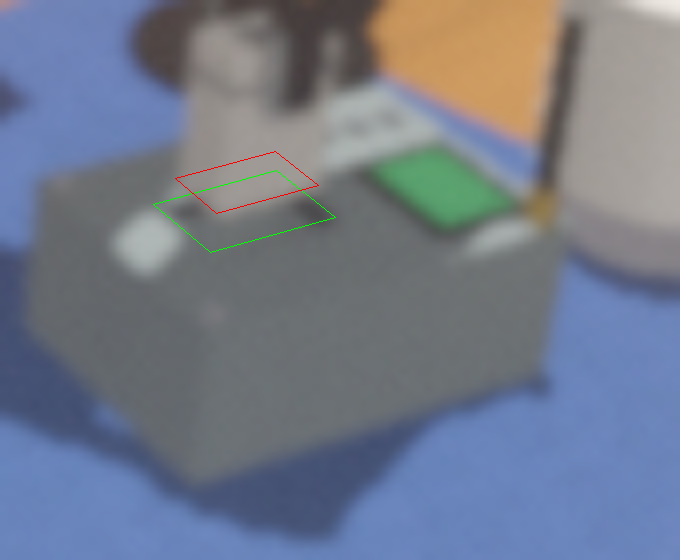

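The red (pack's underside) and green (bay mouth) outlines agree with the picture, where the pack's foot is at (215–320,180–213) over the dark mouth. Lowering with force watched.

>>> apply_moves:
  deltas:
    - {"tx": 0,"ty": 0,"tz": 0.005,"wx": 0,"wy": 0,"wz": 0}
    - {"tx": 0,"ty": 0,"tz": 0.004,"wx": 0,"wy": 0,"wz": 0}
    - {"tx": 0,"ty": 0,"tz": 0.003,"wx": 0,"wy": 0,"wz": 0}
    - {"tx": 0,"ty": 0,"tz": 0,"wx": 0,"wy": 0,"wz": 0}
    - {"tx": 0,"ty": 0,"tz": 0,"wx": 0,"wy": 0,"wz": 0}

```text
t: 13.65
eef_pos: [527.5, 244.2, 108.3]
tcp_rot: [0.785, 0.619, -0.0, -0.0]
contact_force: [-0.9, -0.3, -1.4]
opening: 26.6
grasp_force: 61.4
```

>>> apply_moves:
  deltas:
    - {"tx": 0,"ty": 0,"tz": 0.001,"wx": 0,"wy": 0,"wz": 0}
    - {"tx": 0,"ty": 0,"tz": 0.001,"wx": 0,"wy": 0,"wz": 0}
    - {"tx": 0,"ty": 0,"tz": 0,"wx": 0,"wy": 0,"wz": 0}
    - {"tx": 0,"ty": 0,"tz": 0,"wx": 0,"wy": 0,"wz": 0}

```text
t: 13.98
eef_pos: [527.6, 244.2, 106.6]
tcp_rot: [0.785, 0.619, 0.0, 0.0]
contact_force: [-0.1, 0.0, -1.1]
opening: 26.9
grasp_force: 61.4
```

>>> apply_moves:
  deltas:
    - {"tx": 0,"ty": 0,"tz": 0.0005,"wx": 0,"wy": 0,"wz": 0}
    - {"tx": 0,"ty": 0,"tz": 0.0005,"wx": 0,"wy": 0,"wz": 0}
    - {"tx": 0,"ty": 0,"tz": 0,"wx": 0,"wy": 0,"wz": 0}
    - {"tx": 0,"ty": 0,"tz": 0,"wx": 0,"wy": 0,"wz": 0}

```text
t: 14.32
eef_pos: [527.5, 244.2, 105.5]
tcp_rot: [0.785, 0.619, -0.0, -0.0]
contact_force: [0.7, -0.4, -1.8]
opening: 27.1
grasp_force: 61.4
```

>>> apply_moves:
  deltas:
    - {"tx": 0,"ty": 0,"tz": 0.0005,"wx": 0,"wy": 0,"wz": 0}
    - {"tx": 0,"ty": 0,"tz": 0,"wx": 0,"wy": 0,"wz": 0}
    - {"tx": 0,"ty": 0,"tz": 0,"wx": 0,"wy": 0,"wz": 0}

```text
t: 14.57
eef_pos: [527.5, 244.2, 105.0]
tcp_rot: [0.785, 0.619, -0.0, -0.0]
contact_force: [0.0, -1.3, -1.9]
opening: 27.0
grasp_force: 61.4
```

>>> apply_moves:
  deltas:
    - {"tx": 0,"ty": 0,"tz": 0.0006,"wx": 0,"wy": 0,"wz": 0}
    - {"tx": 0,"ty": 0,"tz": 0,"wx": 0,"wy": 0,"wz": 0}
    - {"tx": 0,"ty": 0,"tz": 0,"wx": 0,"wy": 0,"wz": 0}

```text
t: 14.82
eef_pos: [527.5, 244.2, 104.4]
tcp_rot: [0.785, 0.619, -0.0, -0.0]
contact_force: [-0.6, 0.5, -2.0]
opening: 27.0
grasp_force: 61.4
```

```bash
cat > f.py <<'E'
from station import manip
import numpy as np
F=[];M=[]
for i in range(4):
    st=manip.read_state();F.append(st["contact_force"]);M.append(st["moment"]); manip.snapshot("scene")
print(np.mean(F,0).round(2),np.mean(M,0).round(3),st["eef_pos"].round(2),st["t"])
E
python3 f.py
```

```text
[-0.4   0.26 -1.58] [0.036 0.02  0.03 ] [527.55 244.2  104.46] 14.9667
```

No contact yet, only the pack's weight. I'll continue into the shaft.

>>> apply_moves:
  deltas:
    - {"tx": 0,"ty": 0,"tz": 0.0007,"wx": 0,"wy": 0,"wz": 0}
    - {"tx": 0,"ty": 0,"tz": 0.0007,"wx": 0,"wy": 0,"wz": 0}
    - {"tx": 0,"ty": 0,"tz": 0,"wx": 0,"wy": 0,"wz": 0}
    - {"tx": 0,"ty": 0,"tz": 0,"wx": 0,"wy": 0,"wz": 0}

```text
t: 15.35
eef_pos: [527.5, 244.2, 102.9]
tcp_rot: [0.785, 0.619, -0.0, -0.0]
contact_force: [-0.5, 0.7, -1.9]
opening: 27.0
grasp_force: 61.4
```

>>> apply_moves:
  deltas:
    - {"tx": 0,"ty": 0,"tz": 0.001,"wx": 0,"wy": 0,"wz": 0}
    - {"tx": 0,"ty": 0,"tz": 0.001,"wx": 0,"wy": 0,"wz": 0}
    - {"tx": 0,"ty": 0,"tz": 0,"wx": 0,"wy": 0,"wz": 0}
    - {"tx": 0,"ty": 0,"tz": 0,"wx": 0,"wy": 0,"wz": 0}

```text
t: 15.68
eef_pos: [527.5, 244.2, 100.9]
tcp_rot: [0.785, 0.619, -0.0, -0.0]
contact_force: [1.3, -0.2, -0.9]
opening: 27.4
grasp_force: 61.4
```

```bash
python3 f.py
```

```text
[ 0.37  0.17 -1.01] [-0.007  0.008  0.011] [527.58 244.19 101.05] 15.8333
```

>>> apply_moves:
  deltas:
    - {"tx": 0,"ty": 0,"tz": 0.0015,"wx": 0,"wy": 0,"wz": 0}
    - {"tx": 0,"ty": 0,"tz": 0.0015,"wx": 0,"wy": 0,"wz": 0}
    - {"tx": 0,"ty": 0,"tz": 0.0015,"wx": 0,"wy": 0,"wz": 0}
    - {"tx": 0,"ty": 0,"tz": 0.0015,"wx": 0,"wy": 0,"wz": 0}
    - {"tx": 0,"ty": 0,"tz": 0,"wx": 0,"wy": 0,"wz": 0}

```text
t: 16.3
eef_pos: [527.4, 244.2, 94.6]
tcp_rot: [0.785, 0.619, -0.0, -0.0]
contact_force: [0.2, 0.8, -1.9]
opening: 27.2
grasp_force: 61.4
```

>>> apply_moves:
  deltas:
    - {"tx": 0,"ty": 0,"tz": 0.0015,"wx": 0,"wy": 0,"wz": 0}
    - {"tx": 0,"ty": 0,"tz": 0.0015,"wx": 0,"wy": 0,"wz": 0}
    - {"tx": 0,"ty": 0,"tz": 0.0015,"wx": 0,"wy": 0,"wz": 0}
    - {"tx": 0,"ty": 0,"tz": 0.0015,"wx": 0,"wy": 0,"wz": 0}
    - {"tx": 0,"ty": 0,"tz": 0,"wx": 0,"wy": 0,"wz": 0}

```text
t: 16.72
eef_pos: [527.4, 244.2, 88.7]
tcp_rot: [0.785, 0.619, -0.0, -0.0]
contact_force: [-0.3, -0.2, -1.1]
opening: 27.3
grasp_force: 61.4
```

>>> apply_moves:
  deltas:
    - {"tx": 0,"ty": 0,"tz": 0.002,"wx": 0,"wy": 0,"wz": 0}
    - {"tx": 0,"ty": 0,"tz": 0.002,"wx": 0,"wy": 0,"wz": 0}
    - {"tx": 0,"ty": 0,"tz": 0.002,"wx": 0,"wy": 0,"wz": 0}
    - {"tx": 0,"ty": 0,"tz": 0.002,"wx": 0,"wy": 0,"wz": 0}
    - {"tx": 0,"ty": 0,"tz": 0,"wx": 0,"wy": 0,"wz": 0}

```text
t: 17.13
eef_pos: [527.3, 244.1, 80.5]
tcp_rot: [0.785, 0.619, -0.0, -0.0]
contact_force: [-0.2, -0.2, -2.2]
opening: 27.0
grasp_force: 61.4
```

```bash
python3 f.py
```

```text
[-0.36 -0.1  -1.36] [ 0.001  0.002 -0.004] [527.57 244.2   81.04] 17.2833
```

>>> apply_moves:
  deltas:
    - {"tx": 0,"ty": 0,"tz": 0.0015,"wx": 0,"wy": 0,"wz": 0}
    - {"tx": 0,"ty": 0,"tz": 0.0015,"wx": 0,"wy": 0,"wz": 0}
    - {"tx": 0,"ty": 0,"tz": 0.001,"wx": 0,"wy": 0,"wz": 0}
    - {"tx": 0,"ty": 0,"tz": 0.0005,"wx": 0,"wy": 0,"wz": 0}
    - {"tx": 0,"ty": 0,"tz": 0,"wx": 0,"wy": 0,"wz": 0}

```text
t: 17.75
eef_pos: [527.5, 244.2, 76.6]
tcp_rot: [0.785, 0.619, -0.0, -0.0]
contact_force: [-1.6, -0.8, 1.8]
opening: 27.3
grasp_force: 61.8
```

```bash
python3 f.py
```

```text
[-1.   -0.48  1.34] [-0.062  0.264 -0.008] [527.49 244.2   76.73] 17.9
```

Standing on the raised tray. Release, rise, shut.

>>> apply_moves:
  deltas:
    - {"tx": 0,"ty": 0,"tz": 0,"wx": 0,"wy": 0,"wz": 0}
    - {"tx": 0,"ty": 0,"tz": 0,"wx": 0,"wy": 0,"wz": 0}
    - {"tx": 0,"ty": 0,"tz": 0,"wx": 0,"wy": 0,"wz": 0}
  hand: 0.6

```text
t: 18.2
eef_pos: [527.7, 244.2, 76.5]
tcp_rot: [0.785, 0.619, 0.0, 0.0]
contact_force: [-0.4, 0.9, -1.6]
opening: 51.4
grasp_force: 0.0
```

>>> apply_moves:
  deltas:
    - {"tx": 0,"ty": 0,"tz": -0.006,"wx": 0,"wy": 0,"wz": 0}
    - {"tx": 0,"ty": 0,"tz": -0.01,"wx": 0,"wy": 0,"wz": 0}
    - {"tx": 0,"ty": 0,"tz": -0.012,"wx": 0,"wy": 0,"wz": 0}
    - {"tx": 0,"ty": 0,"tz": -0.012,"wx": 0,"wy": 0,"wz": 0}
    - {"tx": 0,"ty": 0,"tz": 0,"wx": 0,"wy": 0,"wz": 0}

```text
t: 18.62
eef_pos: [528.8, 244.6, 119.7]
tcp_rot: [0.785, 0.619, 0.002, 0.001]
contact_force: [0.6, 0.4, 0.2]
opening: 51.4
grasp_force: 0.0
```

>>> apply_moves:
  deltas:
    - {"tx": 0,"ty": 0,"tz": 0,"wx": 0,"wy": 0,"wz": 0}
    - {"tx": 0,"ty": 0,"tz": 0,"wx": 0,"wy": 0,"wz": 0}
    - {"tx": 0,"ty": 0,"tz": 0,"wx": 0,"wy": 0,"wz": 0}
    - {"tx": 0,"ty": 0,"tz": 0,"wx": 0,"wy": 0,"wz": 0}
  hand: 0

```text
t: 18.95
eef_pos: [527.3, 244.1, 115.9]
tcp_rot: [0.785, 0.619, -0.001, -0.0]
contact_force: [-0.4, 0.2, -0.4]
opening: 3.1
grasp_force: 0.0
```

```bash
python3 f.py; python3 - <<'E'
from h import *
from station import manip
t=manip.snapshot("scene")
P=cloud(t,300,350,135,170)
q=P[(P[:,2]>80)&(P[:,2]<108)&(np.hypot(P[:,0]-528,P[:,1]-244)<35)]
print(len(q),np.percentile(q[:,2],[50,70,90]).round(1))
E
```

```text
[ 0.06 -0.05 -0.14] [ 0.008 -0.023 -0.019] [527.42 244.17 116.18] 19.1
181 [ 97.1 101.6 102.8]
```

>>> apply_moves:
  deltas:
    - {"tx": 0,"ty": 0,"tz": 0.005,"wx": 0,"wy": 0,"wz": 0}
    - {"tx": 0,"ty": 0,"tz": 0.004,"wx": 0,"wy": 0,"wz": 0}
    - {"tx": 0,"ty": 0,"tz": 0.001,"wx": 0,"wy": 0,"wz": 0}
    - {"tx": 0,"ty": 0,"tz": 0.001,"wx": 0,"wy": 0,"wz": 0}
    - {"tx": 0,"ty": 0,"tz": 0.001,"wx": 0,"wy": 0,"wz": 0}

```text
t: 19.62
eef_pos: [527.5, 244.2, 104.3]
tcp_rot: [0.785, 0.619, -0.0, -0.0]
contact_force: [0.9, 0.3, 0.1]
opening: 0.0
grasp_force: 0.0
```

>>> apply_moves:
  deltas:
    - {"tx": 0,"ty": 0,"tz": 0.001,"wx": 0,"wy": 0,"wz": 0}
    - {"tx": 0,"ty": 0,"tz": 0.001,"wx": 0,"wy": 0,"wz": 0}
    - {"tx": 0,"ty": 0,"tz": 0,"wx": 0,"wy": 0,"wz": 0}

```text
t: 19.87
eef_pos: [527.6, 244.2, 102.6]
tcp_rot: [0.785, 0.619, 0.0, 0.0]
contact_force: [1.0, -0.2, 1.6]
opening: 0.2
grasp_force: 0.9
```

```bash
python3 f.py
```

```text
[ 0.29 -0.03  1.35] [-0.013  0.064 -0.007] [527.59 244.22 102.69] 20.0167
```

>>> apply_moves:
  deltas:
    - {"tx": 0,"ty": 0,"tz": 0.001,"wx": 0,"wy": 0,"wz": 0}
    - {"tx": 0,"ty": 0,"tz": 0.0015,"wx": 0,"wy": 0,"wz": 0}
    - {"tx": 0,"ty": 0,"tz": 0.0015,"wx": 0,"wy": 0,"wz": 0}
    - {"tx": 0,"ty": 0,"tz": 0.0015,"wx": 0,"wy": 0,"wz": 0}
    - {"tx": 0,"ty": 0,"tz": 0.0015,"wx": 0,"wy": 0,"wz": 0}

```text
t: 20.48
eef_pos: [527.6, 244.2, 95.5]
tcp_rot: [0.785, 0.619, 0.0, 0.0]
contact_force: [-1.4, -0.8, 3.7]
opening: 0.2
grasp_force: 2.0
```

>>> apply_moves:
  deltas:
    - {"tx": 0,"ty": 0,"tz": 0.0015,"wx": 0,"wy": 0,"wz": 0}
    - {"tx": 0,"ty": 0,"tz": 0.0015,"wx": 0,"wy": 0,"wz": 0}
    - {"tx": 0,"ty": 0,"tz": 0.0015,"wx": 0,"wy": 0,"wz": 0}
    - {"tx": 0,"ty": 0,"tz": 0.0015,"wx": 0,"wy": 0,"wz": 0}
    - {"tx": 0,"ty": 0,"tz": 0,"wx": 0,"wy": 0,"wz": 0}

```text
t: 20.9
eef_pos: [527.6, 244.2, 89.4]
tcp_rot: [0.785, 0.619, 0.0, 0.0]
contact_force: [-0.3, -0.5, 5.4]
opening: 0.1
grasp_force: 2.6
```

>>> apply_moves:
  deltas:
    - {"tx": 0,"ty": 0,"tz": 0.001,"wx": 0,"wy": 0,"wz": 0}
    - {"tx": 0,"ty": 0,"tz": 0.0007,"wx": 0,"wy": 0,"wz": 0}
    - {"tx": 0,"ty": 0,"tz": 0,"wx": 0,"wy": 0,"wz": 0}
    - {"tx": 0,"ty": 0,"tz": 0,"wx": 0,"wy": 0,"wz": 0}

```text
t: 21.23
eef_pos: [527.7, 244.2, 88.0]
tcp_rot: [0.785, 0.619, 0.0, 0.0]
contact_force: [-0.9, -0.5, 5.6]
opening: 0.2
grasp_force: 2.8
```

>>> apply_moves:
  deltas:
    - {"tx": 0,"ty": 0,"tz": 0.0007,"wx": 0,"wy": 0,"wz": 0}
    - {"tx": 0,"ty": 0,"tz": 0,"wx": 0,"wy": 0,"wz": 0}
    - {"tx": 0,"ty": 0,"tz": 0,"wx": 0,"wy": 0,"wz": 0}

```text
t: 21.48
eef_pos: [527.6, 244.2, 87.3]
tcp_rot: [0.785, 0.619, 0.0, 0.0]
contact_force: [-0.9, -0.4, 6.0]
opening: 0.1
grasp_force: 2.9
```

>>> apply_moves:
  deltas:
    - {"tx": 0,"ty": 0,"tz": 0.0007,"wx": 0,"wy": 0,"wz": 0}
    - {"tx": 0,"ty": 0,"tz": 0,"wx": 0,"wy": 0,"wz": 0}
    - {"tx": 0,"ty": 0,"tz": 0,"wx": 0,"wy": 0,"wz": 0}

```text
t: 21.73
eef_pos: [527.7, 244.2, 86.7]
tcp_rot: [0.785, 0.619, 0.0, 0.0]
contact_force: [-0.6, 0.3, 6.1]
opening: -0.4
grasp_force: 3.0
```

>>> apply_moves:
  deltas:
    - {"tx": 0,"ty": 0,"tz": 0.0007,"wx": 0,"wy": 0,"wz": 0}
    - {"tx": 0,"ty": 0,"tz": 0,"wx": 0,"wy": 0,"wz": 0}
    - {"tx": 0,"ty": 0,"tz": 0,"wx": 0,"wy": 0,"wz": 0}

```text
t: 21.98
eef_pos: [527.7, 244.2, 86.0]
tcp_rot: [0.785, 0.619, 0.0, 0.0]
contact_force: [-1.7, -0.4, 6.0]
opening: -0.2
grasp_force: 3.0
```

>>> apply_moves:
  deltas:
    - {"tx": 0,"ty": 0,"tz": 0.0007,"wx": 0,"wy": 0,"wz": 0}
    - {"tx": 0,"ty": 0,"tz": 0,"wx": 0,"wy": 0,"wz": 0}
    - {"tx": 0,"ty": 0,"tz": 0,"wx": 0,"wy": 0,"wz": 0}

```text
t: 22.23
eef_pos: [527.7, 244.2, 85.3]
tcp_rot: [0.785, 0.619, 0.0, 0.0]
contact_force: [-0.3, -0.7, 5.7]
opening: -0.2
grasp_force: 3.1
```

>>> apply_moves:
  deltas:
    - {"tx": 0,"ty": 0,"tz": 0.0007,"wx": 0,"wy": 0,"wz": 0}
    - {"tx": 0,"ty": 0,"tz": 0,"wx": 0,"wy": 0,"wz": 0}
    - {"tx": 0,"ty": 0,"tz": 0,"wx": 0,"wy": 0,"wz": 0}

```text
t: 22.48
eef_pos: [527.7, 244.2, 84.6]
tcp_rot: [0.785, 0.619, 0.0, 0.0]
contact_force: [-1.4, -0.6, 6.6]
opening: 0.1
grasp_force: 3.2
```

>>> apply_moves:
  deltas:
    - {"tx": 0,"ty": 0,"tz": 0.0007,"wx": 0,"wy": 0,"wz": 0}
    - {"tx": 0,"ty": 0,"tz": 0,"wx": 0,"wy": 0,"wz": 0}
    - {"tx": 0,"ty": 0,"tz": 0,"wx": 0,"wy": 0,"wz": 0}

```text
t: 22.73
eef_pos: [527.7, 244.2, 84.0]
tcp_rot: [0.785, 0.619, 0.0, 0.0]
contact_force: [-1.1, -0.0, 7.0]
opening: -0.0
grasp_force: 3.3
```

>>> apply_moves:
  deltas:
    - {"tx": 0,"ty": 0,"tz": 0.0007,"wx": 0,"wy": 0,"wz": 0}
    - {"tx": 0,"ty": 0,"tz": 0,"wx": 0,"wy": 0,"wz": 0}
    - {"tx": 0,"ty": 0,"tz": 0,"wx": 0,"wy": 0,"wz": 0}

```text
t: 22.98
eef_pos: [527.7, 244.2, 83.3]
tcp_rot: [0.785, 0.619, 0.0, 0.0]
contact_force: [-0.6, 0.1, 6.8]
opening: 0.2
grasp_force: 3.4
```

>>> apply_moves:
  deltas:
    - {"tx": 0,"ty": 0,"tz": 0.0007,"wx": 0,"wy": 0,"wz": 0}
    - {"tx": 0,"ty": 0,"tz": 0,"wx": 0,"wy": 0,"wz": 0}
    - {"tx": 0,"ty": 0,"tz": 0,"wx": 0,"wy": 0,"wz": 0}

```text
t: 23.23
eef_pos: [527.7, 244.2, 82.6]
tcp_rot: [0.785, 0.619, 0.0, 0.0]
contact_force: [-1.3, -0.4, 7.3]
opening: -0.1
grasp_force: 3.5
```

>>> apply_moves:
  deltas:
    - {"tx": 0,"ty": 0,"tz": 0.0007,"wx": 0,"wy": 0,"wz": 0}
    - {"tx": 0,"ty": 0,"tz": 0,"wx": 0,"wy": 0,"wz": 0}
    - {"tx": 0,"ty": 0,"tz": 0,"wx": 0,"wy": 0,"wz": 0}

```text
t: 23.48
eef_pos: [527.7, 244.2, 81.9]
tcp_rot: [0.785, 0.619, 0.0, 0.0]
contact_force: [-0.9, -0.1, 6.4]
opening: 0.0
grasp_force: 3.6
```

>>> apply_moves:
  deltas:
    - {"tx": 0,"ty": 0,"tz": 0.0007,"wx": 0,"wy": 0,"wz": 0}
    - {"tx": 0,"ty": 0,"tz": 0,"wx": 0,"wy": 0,"wz": 0}
    - {"tx": 0,"ty": 0,"tz": 0,"wx": 0,"wy": 0,"wz": 0}

```text
t: 23.73
eef_pos: [527.7, 244.3, 81.2]
tcp_rot: [0.785, 0.619, 0.0, 0.0]
contact_force: [-1.1, 0.4, 6.9]
opening: -0.1
grasp_force: 3.7
```

>>> apply_moves:
  deltas:
    - {"tx": 0,"ty": 0,"tz": 0.0007,"wx": 0,"wy": 0,"wz": 0}
    - {"tx": 0,"ty": 0,"tz": 0,"wx": 0,"wy": 0,"wz": 0}
    - {"tx": 0,"ty": 0,"tz": 0,"wx": 0,"wy": 0,"wz": 0}

```text
t: 23.98
eef_pos: [527.7, 244.2, 80.6]
tcp_rot: [0.785, 0.619, 0.0, 0.0]
contact_force: [-1.2, 0.6, 7.1]
opening: 0.1
grasp_force: 3.8
```

>>> apply_moves:
  deltas:
    - {"tx": 0,"ty": 0,"tz": 0.0007,"wx": 0,"wy": 0,"wz": 0}
    - {"tx": 0,"ty": 0,"tz": 0,"wx": 0,"wy": 0,"wz": 0}
    - {"tx": 0,"ty": 0,"tz": 0,"wx": 0,"wy": 0,"wz": 0}

```text
t: 24.23
eef_pos: [527.7, 244.2, 79.9]
tcp_rot: [0.785, 0.619, 0.0, 0.0]
contact_force: [-1.2, 0.4, 7.1]
opening: 0.3
grasp_force: 3.8
```

>>> apply_moves:
  deltas:
    - {"tx": 0,"ty": 0,"tz": 0.0007,"wx": 0,"wy": 0,"wz": 0}
    - {"tx": 0,"ty": 0,"tz": 0,"wx": 0,"wy": 0,"wz": 0}
    - {"tx": 0,"ty": 0,"tz": 0,"wx": 0,"wy": 0,"wz": 0}

```text
t: 24.48
eef_pos: [527.7, 244.2, 79.2]
tcp_rot: [0.785, 0.619, 0.0, 0.0]
contact_force: [-2.1, -0.8, 8.6]
opening: 0.3
grasp_force: 3.9
```

>>> apply_moves:
  deltas:
    - {"tx": 0,"ty": 0,"tz": 0.0006,"wx": 0,"wy": 0,"wz": 0}
    - {"tx": 0,"ty": 0,"tz": 0,"wx": 0,"wy": 0,"wz": 0}
    - {"tx": 0,"ty": 0,"tz": 0,"wx": 0,"wy": 0,"wz": 0}

```text
t: 24.73
eef_pos: [527.7, 244.3, 78.7]
tcp_rot: [0.785, 0.619, 0.0, 0.0]
contact_force: [-1.6, -0.3, 8.2]
opening: 0.2
grasp_force: 4.1
```

>>> apply_moves:
  deltas:
    - {"tx": 0,"ty": 0,"tz": 0.0004,"wx": 0,"wy": 0,"wz": 0}
    - {"tx": 0,"ty": 0,"tz": 0,"wx": 0,"wy": 0,"wz": 0}
    - {"tx": 0,"ty": 0,"tz": 0,"wx": 0,"wy": 0,"wz": 0}

```text
t: 24.98
eef_pos: [527.8, 244.3, 78.4]
tcp_rot: [0.785, 0.619, 0.0, 0.0]
contact_force: [-0.8, -0.3, 9.1]
opening: 0.0
grasp_force: 4.6
```

At the stop. Slightly more, then let go smoothly.

>>> apply_moves:
  deltas:
    - {"tx": 0,"ty": 0,"tz": 0.0003,"wx": 0,"wy": 0,"wz": 0}
    - {"tx": 0,"ty": 0,"tz": 0,"wx": 0,"wy": 0,"wz": 0}
    - {"tx": 0,"ty": 0,"tz": 0,"wx": 0,"wy": 0,"wz": 0}

```text
t: 25.23
eef_pos: [527.8, 244.3, 78.2]
tcp_rot: [0.785, 0.619, 0.001, 0.0]
contact_force: [-2.0, 0.4, 9.7]
opening: 0.1
grasp_force: 5.0
```

>>> apply_moves:
  deltas:
    - {"tx": 0,"ty": 0,"tz": -0.002,"wx": 0,"wy": 0,"wz": 0}
    - {"tx": 0,"ty": 0,"tz": -0.003,"wx": 0,"wy": 0,"wz": 0}
    - {"tx": 0,"ty": 0,"tz": -0.005,"wx": 0,"wy": 0,"wz": 0}
    - {"tx": 0,"ty": 0,"tz": -0.005,"wx": 0,"wy": 0,"wz": 0}
    - {"tx": 0,"ty": 0,"tz": -0.01,"wx": 0,"wy": 0,"wz": 0}

```text
t: 25.65
eef_pos: [526.9, 244.0, 101.8]
tcp_rot: [0.785, 0.619, -0.001, -0.001]
contact_force: [-0.4, 0.1, -0.4]
opening: -0.3
grasp_force: 0.0
```

>>> apply_moves:
  deltas:
    - {"tx": 0,"ty": 0,"tz": -0.02,"wx": 0,"wy": 0,"wz": 0}
    - {"tx": 0,"ty": 0,"tz": -0.03,"wx": 0,"wy": 0,"wz": 0}
    - {"tx": 0,"ty": 0,"tz": -0.03,"wx": 0,"wy": 0,"wz": 0}
    - {"tx": 0,"ty": 0,"tz": -0.02,"wx": 0,"wy": 0,"wz": 0}
    - {"tx": 0,"ty": 0,"tz": 0,"wx": 0,"wy": 0,"wz": 0}

```text
t: 26.07
eef_pos: [528.9, 244.6, 207.4]
tcp_rot: [0.785, 0.619, 0.004, 0.002]
contact_force: [0.7, -1.1, 0.4]
opening: 0.1
grasp_force: 0.0
```

>>> apply_moves:
  deltas:
    - {"tx": 0,"ty": 0,"tz": 0,"wx": 0,"wy": 0,"wz": 0}
    - {"tx": 0,"ty": 0,"tz": 0,"wx": 0,"wy": 0,"wz": 0}
    - {"tx": 0,"ty": 0,"tz": 0,"wx": 0,"wy": 0,"wz": 0}
    - {"tx": 0,"ty": 0,"tz": 0,"wx": 0,"wy": 0,"wz": 0}

```text
t: 26.4
eef_pos: [527.2, 244.1, 201.3]
tcp_rot: [0.785, 0.619, -0.001, -0.0]
contact_force: [0.1, 0.5, -0.3]
opening: -0.1
grasp_force: 0.0
```

```bash
python3 f.py; python3 - <<'E'
from h import *
from station import manip
t=manip.snapshot("scene")
P=cloud(t,300,350,135,175)
q=P[(P[:,2]>74)&(P[:,2]<112)&(np.hypot(P[:,0]-528,P[:,1]-244)<33)]
print(len(q),np.percentile(q[:,2],[50,70,90]).round(1))
cv2.imwrite("pics/s9.png",cv2.resize(t["image"][120:260,160:400],None,fx=3.3,fy=3.3,interpolation=cv2.INTER_CUBIC))
E
```

```text
[-0.13  0.27 -0.37] [-0.    -0.001 -0.03 ] [527.43 244.16 201.86] 26.55
121 [83.7 84.4 85.6]
```

View pics/s9.png

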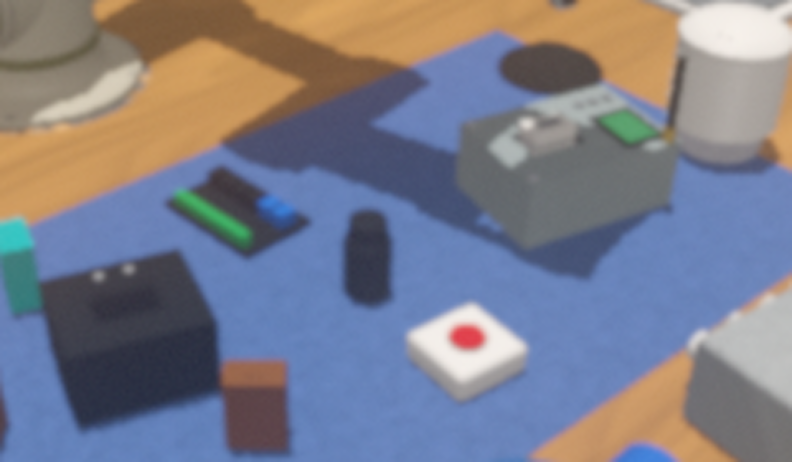

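The picture shows the pack latched low in the logger at (548,132), its top about 15–16 mm above the face. The charger's bay at (122,300) is empty and the bystanders are in place. Handing in.

```bash
python3 -c "
from station import manip
print(manip.sign_off())"
```

```text
the job is handed in; nothing more can be done
None
```

The pack was popped out of the charger, moved to the logger and pressed down until its latch caught. It stayed down when last seen, and measured press forces peaked at about 10 N; I've handed the job in, but no verdict came back.

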